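# Lay out the condiment corner of the buffet

### The arm

A 7-joint arm with a two-finger parallel gripper is mounted at the origin on the work surface. World frame = base frame: x ahead of the robot, y to its left, z up, the work surface at z = 0. Lengths are in m, angles in rad, forces in N, time in s.
With the tool pointing down it reaches from about 0.425 to 1.025 m from the base axis. Payload 9.4 kg.
Tool frame: the origin (TCP) lies at the very end of the fingers, on their centre line; the grasp point (between the pads) lies 19 mm behind it (r.hold_point_z is the distance from the TCP to the grasp point, in m); z points along the fingers, y is the direction in which the jaws open and shut (so a half turn about z gives the same grasp; the last joint's range is limited). The gripper opens to 93 mm and grips with 3 to 60 N. Pads are 15 mm wide; open, the fingers measure 128 mm over their backs; the gripper's body (75 mm by 188 mm) begins 65 mm behind the grasp point.
Start: joints at [-1.242, 0.599, -0.003, 1.599, 0.002, 0.943, -0.08], TCP at [0.286, 0.666, 0.219] pointing down, gripper open.
Joint ranges: [-2.57, 2.57], [-0.35, 1.97], [-1.29, 1.29], [0.11, 2.56], [-1.05, 4.19], [0.11, 1.86], [-2.63, 2.63]. Speed limits (rad/s): [2.22, 2.22, 3.01, 3.01, 3.14, 3.14, 3.14].

### API

Orientations are given as [roll, pitch, yaw] about the fixed x, y, z axes, in that order (R = Rz(yaw) Ry(pitch) Rx(roll)).
In Python, from plant import status, vision, r gives the robot as it stands.
- The arm moves only by the tool play_rows, never from a script. Its argument "motion" is one flat list of numbers, 6 for each row, row after row: the shift along the tool's x, y, z each as a share of 10 cm, from -1 to 1, then the turn, a rotation vector about the tool's x, y, z each as a share of 2 pi rad, from -1 to 1. In form: [tx, ty, tz, wx, wy, wz, tx, ty, tz, wx, wy, wz, ...]. A call has 1 to 8 rows; each row is the pose to reach, as a shift and turn from the pose measured when the call began, along the tool's axes at that moment, turning the shorter way round; what a row does not reach only later rows make up. A row lasts 1/12 s, in which the tool goes at most 41.7 mm and 7.16 degrees, less where a joint would pass 70% of its speed; a pose out of reach is approached as far as the arm can. A call with a number of a shift or a turn outside -1 to 1 is refused whole. A call with a gripper value outside its range is refused whole. "claw" is the opening, from 0 (shut) to 1 (fully open), set as the call begins (left out, the last holds). The fingers move at their own pace and stop on an object; "force" is the grip in N (left out, the last holds). Time passes only in rows, so rows that repeat a pose let the fingers close. It gives the time, the measured TCP pose, the force and the opening at its end, in the units of the state.
- status.read_state(): the state, without advancing time (a new reading comes with each control period).
- vision.get_image(name): name is "side" or "top"; returns a dict with "color" (400x640x3 uint8, blue, green, red), "fx", "fy", "cx", "cy" (pixels), "world_to_cam" (4x4, takes a point from world to camera coordinates). Camera axes: x right, y up, looking along -z (the intrinsics and any distortion apply to the point x, -y, -z); pixel columns grow to the right and rows downward; lengths in m; the calibration is good to about 2 mm. A picture is of the moment at which its call begins. There is no depth.
- r.hand_in(): hands the job in, once; it reports no verdict.
The state is a dict: "time": time; "joints": joint angles; "qd": joint speeds; "joint_efforts": joint torques, N m; "tcp_pos": TCP position; "ee_rot": TCP orientation; "ft_force": force on the tool from outside, world axes, zero at the start; "wrist_torque": the same for the moment, N m; "opening": opening from 0.0 (shut) to 1.0 (fully open).
Only numpy, scipy, OpenCV 4.12 (cv2) and the standard library are available. Lean on these libraries where they do the work, as an engineer would, in place of code of your own. Each camera call takes 0.05 s, during which the arm holds its last target.

### The job

Lay out the condiment corner: on the wooden board stand the red-lidded jar in the middle of the blue coaster, the green-lidded jar in the middle of the white coaster, and the salt shaker on the bare wood halfway between them, at the board's centre. Stand the small steel pot in the middle of the black trivet and put its lid properly on top of it. Leave the yellow-lidded jar where it stands, and knock nothing over.

Things in the scene. Friction and masses are not known exactly. Their poses are not given: they have to be found in the camera images.
- red_jar_mid (a point): white ceramic jar, round and upright, 56 mm diameter, 80 mm tall, with a red lid (52 mm diameter, the top 18 mm) and a band of the same colour round its body; loose, 0.24 kg, goes on the blue coaster. This point is its centre, 40 mm above its foot; z up its axis.
- green_jar_mid (a point): white ceramic jar, round and upright, 56 mm diameter, 80 mm tall, with a green lid (52 mm diameter, the top 18 mm) and a band of the same colour round its body; loose, 0.24 kg, goes on the white coaster. This point is its centre, 40 mm above its foot; z up its axis.
- shaker_mid (a point): plain metal salt shaker, loose, 0.15 kg: round and upright, 40 mm diameter, 86 mm tall, domed top above a thin black band, straight-sided up to 74 mm. This point is its centre, 43 mm above its foot; z up its axis.
- pot_mid (a point): small round stainless-steel pot without handles, open at the top, loose, 0.25 kg: outside diameter 64 mm, wall 4 mm (inside diameter 56 mm), 55 mm tall. This point is its centre, 27.5 mm above its foot; z up its axis.
- lid_mid (a point): the pot's lid, loose, 0.12 kg, right way up: steel disc 72 mm across, 4 mm thick; on it a round black knob to grip (22 mm across, 25 mm tall); under it a bevelled plug, 48 mm across, 8 mm deep, that drops into the pot. 46 mm tall in all. This point is its centre, 23 mm above the plug's foot: disc's lower face 15 mm below it, knob from 2 mm below to 23 mm above; z up.
- board: dark wooden board fixed to the table, 110 mm (its x) by 320 mm (its y), 8 mm thick, carrying the two coasters 110 mm either side of its middle along y. Origin: centre of its underside, at table height.
- blue_coaster: round blue coaster, 80 mm diameter, 4 mm thick, fixed on the wooden board at one of its ends (the two coasters may be either way round). Origin: centre of its underside, which is 8 mm above the table, so that its top is 12 mm above the table.
- white_coaster: round white coaster, 80 mm diameter, 4 mm thick, fixed on the wooden board at one of its ends (the two coasters may be either way round). Origin: centre of its underside, which is 8 mm above the table, so that its top is 12 mm above the table.
- trivet: round black rubber trivet with a thin grey ring line, fixed to the table, 90 mm diameter, 8 mm thick. Origin: centre of its underside, at table height.
- yellow_jar_mid (a point): white ceramic jar, round and upright, 56 mm diameter, 80 mm tall, with a yellow lid (52 mm diameter, the top 18 mm) and a band of the same colour round its body; loose, 0.24 kg, to be left where it stands. This point is its centre, 40 mm above its foot; z up its axis.

How it is judged:
At the end, for the whole second after the job is handed in: Jars on their coasters and pot on the trivet, within 14 mm of centre; shaker on the board within 15 mm of its middle along and across; lid seated on the pot within 8 mm; heights within 4 mm; all upright, released, at rest; yellow-lidded jar within 30 mm of its start (horizontal distance between red_jar_mid and blue_coaster below 0.014 m and z of red_jar_mid in the frame of blue_coaster between 0.04 and 0.048 m and horizontal distance between green_jar_mid and white_coaster below 0.014 m and z of green_jar_mid in the frame of white_coaster between 0.04 and 0.048 m and horizontal distance between pot_mid and trivet below 0.014 m and z of pot_mid in the frame of trivet between 0.0315 and 0.0395 m and x of shaker_mid in the frame of board between -0.015 and 0.015 m and y of shaker_mid in the frame of board between -0.015 and 0.015 m and z of shaker_mid in the frame of board between 0.047 and 0.055 m and horizontal distance between lid_mid and pot_mid below 0.008 m and z of lid_mid in the frame of pot_mid between 0.0385 and 0.0465 m and angle between each of red_jar_mid, green_jar_mid, shaker_mid, pot_mid, lid_mid's own z axis and vertical below 0.08 rad and linear speed of each of red_jar, green_jar, shaker, pot, lid below 0.02 m/s and distance of yellow_jar_mid from where it was at the start of the episode below 0.03 m); the robot touches nothing.
It fails at once if a jar, the shaker, the pot or the lid is knocked over (tipped by more than 40 degrees) (angle between any of red_jar_mid, green_jar_mid, shaker_mid, pot_mid, lid_mid, yellow_jar_mid's own z axis and vertical above 0.7 rad).
It fails at once if the yellow-lidded jar is moved by more than 30 mm (distance of yellow_jar_mid from where it was at the start of the episode above 0.03 m).
It also fails if it takes over 128 s, if anything falls off the work surface, if the arm or the gripper's body presses on something with over 40 N, if the wrist force passes 120 N, or if a joint passes its speed limit or range.

## Working session

There is one attempt and no reset: what is moved stays moved. The work goes in short steps, Python scripts to look and compute and a tool call to move; the robot and the scene stay as the last step left them, time stands still between calls to the robot, and variables do not carry over. Pictures are saved under pics/ and viewed, and the job is handed in when it is done.

Besides the shell and the picture viewer there is one more tool, called in YAML: its name, and indented under it one key for each argument. play_rows: Moves the arm, as the interface text tells. Shift numbers are shares of 10 cm and turn numbers shares of 2 pi rad, none past 1 either way. Its arguments: {"type":"object","properties":{"motion":{"type":"array","items":{"type":"number","minimum":-1,"maximum":1}},"claw":{"type":"number"},"force":{"type":"number"}},"required":["motion"]}

```bash
mkdir -p pics; ls; python3 - <<'E'
from plant import status, vision, r
import cv2,numpy as np
print(status.read_state())
for n in("side","top"):
    d=vision.get_image(n); cv2.imwrite(f"pics/{n}0.png",d["color"]); print({k:v for k,v in d.items() if k!="color"})
print(r.hold_point_z, dir(r))
E
```

```text
pics
{'time': 0.0, 'joints': array([-1.24172115,  0.60011134, -0.00256121,  1.60010861,  0.00180286,
        0.94288525, -0.07978938]), 'qd': array([ 0.00160549,  0.00015549,  0.00080547,  0.00157725, -0.00213724,
        0.00032493,  0.00051473]), 'joint_efforts': array([-9.21670035e-04, -7.65044260e+01,  1.49725176e+00, -2.52356941e+01,
       -5.24422294e-02,  1.69476634e-02,  1.48862027e-04]), 'tcp_pos': array([0.28599905, 0.6656899 , 0.21777725]), 'ee_rot': array([-3.14008807e+00,  1.31307381e-04,  2.73590319e+00]), 'ft_force': array([-0.31227434,  0.34603993, -0.57684325]), 'wrist_torque': array([-0.00576105,  0.05810049, -0.02421649]), 'opening': 1.0004768979688283}
{'fx': 517.9961775423632, 'fy': 517.9961775423632, 'cx': 315.2864175798614, 'cy': 204.4731398412436, 'world_to_cam': array([[ 0.79186468, -0.61022808,  0.02391683, -0.43075673],
       [ 0.29711242,  0.41917349,  0.85791479, -0.20779131],
       [-0.533549  , -0.67224644,  0.51323503, -0.97604313],
       [ 0.        ,  0.        ,  0.        ,  1.        ]])}
{'fx': 490.659580659333, 'fy': 490.659580659333, 'cx': 313.04549049614104, 'cy': 207.31832283803112, 'world_to_cam': array([[ 0.02530324, -0.99950854, -0.01850491,  0.01176854],
       [ 0.99937326,  0.02483275,  0.02522736, -0.52094254],
       [-0.02475543, -0.01913165,  0.99951045, -1.24549651],
       [ 0.        ,  0.        ,  0.        ,  1.        ]])}
0.0188 ['Unreachable', '__class__', '__delattr__', '__dict__', '__dir__', '__doc__', '__eq__', '__format__', '__ge__', '__getattribute__', '__getstate__', '__gt__', '__hash__', '__init__', '__init_subclass__', '__le__', '__lt__', '__module__', '__ne__', '__new__', '__reduce__', '__reduce_ex__', '__repr__', '__setattr__', '__sizeof__', '__str__', '__subclasshook__', '__weakref__', 'hand_in', 'hold_point_z']
```

View pics/top0.png

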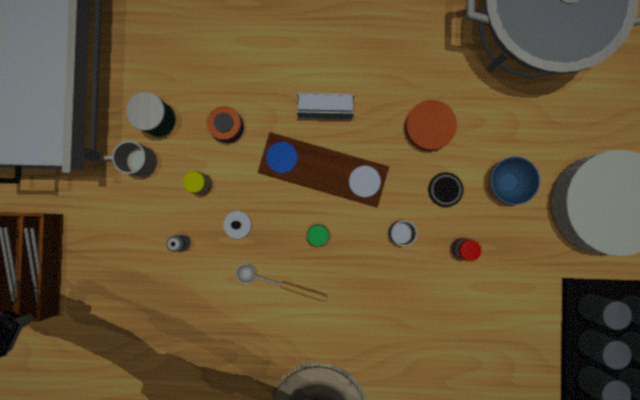

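View pics/side0.png

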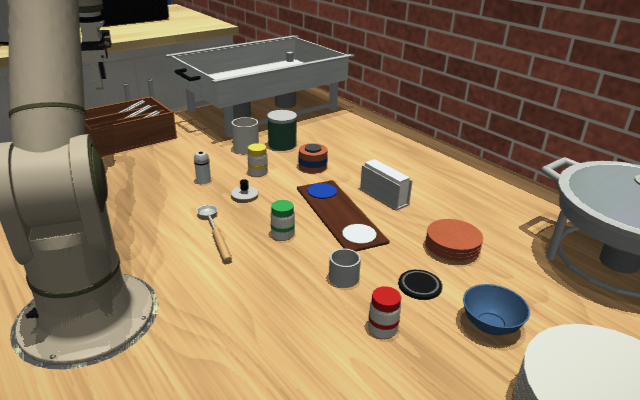

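```bash
cat > h.py <<'E'
import numpy as np, cv2
from plant import status, vision, r
def ray(d,u,v,z):
    T=d["world_to_cam"];R=T[:3,:3];t=T[:3,3]
    c=-R.T@t; q=R.T@np.array([(u-d["cx"])/d["fx"],-(v-d["cy"])/d["fy"],-1.])
    return c+q*(z-c[2])/q[2]
def proj(d,P):
    T=d["world_to_cam"];p=np.asarray(P)@T[:3,:3].T+T[:3,3]
    return np.stack([d["cx"]+d["fx"]*p[...,0]/-p[...,2], d["cy"]-d["fy"]*p[...,1]/-p[...,2]],-1)
def circ(x,y,z,rad):
    a=np.linspace(0,2*np.pi,60);return np.stack([x+rad*np.cos(a),y+rad*np.sin(a),0*a+z],-1)
def blob(d,mask,z,near=None,rad=30):
    m=mask.astype(np.uint8)
    if near is not None:
        k=np.zeros_like(m);cv2.circle(k,near,rad,1,-1);m=m*k
    n,l,s,c=cv2.connectedComponentsWithStats(m)
    i=1+np.argmax(s[1:,4]);return ray(d,c[i][0],c[i][1],z)[:2],c[i],s[i]
def draw(d,im,f,cs,col=(255,0,255)):
    for c in cs:
        p=proj(d,circ(*c))*f+ (f-1)/2
        cv2.polylines(im,[np.round(p*8).astype(int)],True,col,1,cv2.LINE_AA,3)
E
python3 - <<'E'
from h import *
d=vision.get_image("top");s=vision.get_image("side")
def hs(d): return [c.astype(int) for c in cv2.split(cv2.cvtColor(d["color"],cv2.COLOR_BGR2HSV))]
H,S,V=hs(d)
for nm,m,z,n in [("red",((H<6)|(H>174))&(S>190),.08,(467,250)),("green",(H>50)&(H<80)&(S>120),.08,(318,235)),("yellow",(H>22)&(H<35)&(S>190),.08,(194,182)),
 ("blue",(H>105)&(H<130)&(S>150),.012,(282,157)),("white",(S<70)&(V>130),.012,(365,181)),("trivet",V<70,.008,(446,190)),("lid",(S<60)&(V>100),.012,(237,224)),("pot",(S<60),.055,(402,233)),("shaker",(S<60),.086,(177,243)),("board",(V<110)&(S>100),.008,(323,170))]:
    b=blob(d,m,z,n,60 if nm=="board" else 26); print(nm,b[0].round(4),b[1].round(1),b[2])
for (u,v,w,h,n) in [(130,110,280,190,"a"),(290,110,240,170,"b")]:
    cv2.imwrite(f"pics/top1{n}.png",cv2.resize(d["color"][v:v+h,u:u+w],None,fx=2.8,fy=2.8,interpolation=cv2.INTER_CUBIC))
E
```

```text
red [ 0.4266 -0.352 ] [469.5 249.8] [459 240  22  21 356]
green [0.4524 0.011 ] [317.5 235.1] [307 225  22  21 359]
yellow [0.5731 0.3132] [193.8 181.8] [183 171  23  22 371]
blue [0.6468 0.1085] [281.5 157. ] [267 142  30  31 729]
white [ 0.5907 -0.1038] [364.3 180.9] [350 167  30  29 669]
trivet [ 0.5744 -0.3099] [445.3 189.4] [428 172  35  35 949]
lid [0.4723 0.2173] [237.  224.3] [223 211  28  28 541]
pot [ 0.4623 -0.1972] [403.  232.9] [389 220  28  26 561]
shaker [0.4254 0.3456] [177.7 242.8] [167 236  23  15 287]
board [0.6182 0.0047] [321.9 169.2] [ 263  134  121   73 3520]
```

View pics/top1a.png

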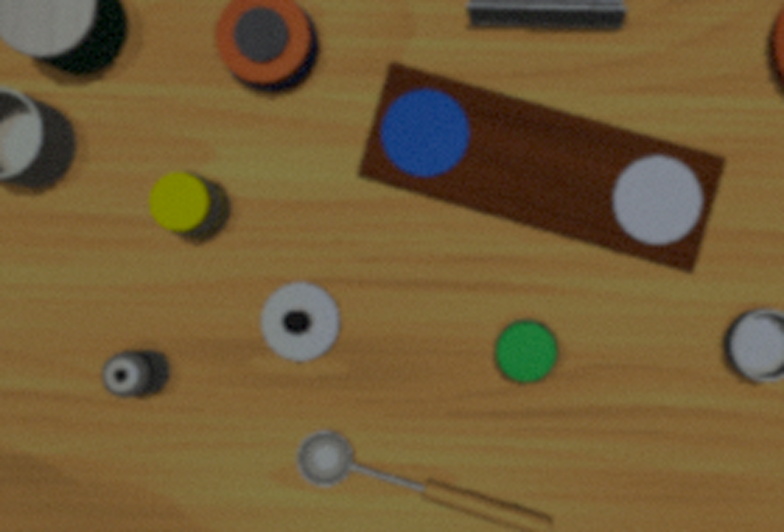

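View pics/top1b.png

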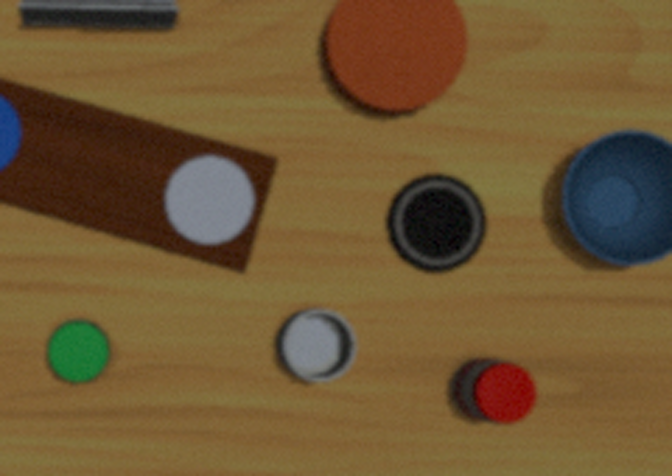

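```bash
cat > ov.py <<'E'
from h import *
O={"red":(.4266,-.352),"green":(.4524,.011),"yellow":(.5731,.3132),"lid":(.4723,.2173),"pot":(.4620,-.1975)}
d=vision.get_image("top");s=vision.get_image("side")
O["shaker"]=tuple(ray(d,173.2,243.7,.083)[:2]);print(O["shaker"])
def cs(n):
    x,y=O[n]
    if n in("red","green","yellow"):return [(x,y,.08,.026),(x,y,0,.028)]
    if n=="lid":return [(x,y,.012,.036),(x,y,.046,.011)]
    if n=="pot":return [(x,y,.055,.032),(x,y,.055,.028),(x,y,0,.032)]
    return [(x,y,.074,.02),(x,y,0,.02)]
tiles=[]
for im in (d,s):
    row=[]
    for n in ("red","green","yellow","lid","pot","shaker"):
        f=4 if im is d else 3
        A=cv2.resize(im["color"],None,fx=f,fy=f,interpolation=cv2.INTER_CUBIC)
        draw(im,A,f,cs(n))
        c=(proj(im,np.array([*O[n],.04]))*f).astype(int)
        row.append(cv2.copyMakeBorder(A,130,130,130,130,0)[c[1]:c[1]+260,c[0]:c[0]+260])
    tiles.append(np.vstack([np.hstack(row[:3]),np.hstack(row[3:])]))
cv2.imwrite("pics/ovt.png",tiles[0]);cv2.imwrite("pics/ovs.png",tiles[1])
E
python3 ov.py
```

```text
(np.float64(0.4227555814104368), np.float64(0.357377772109274))
```

View pics/ovt.png

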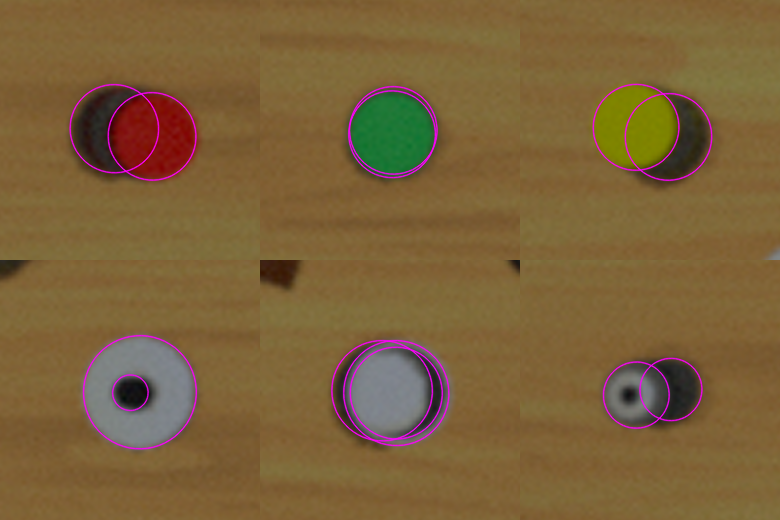

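View pics/ovs.png

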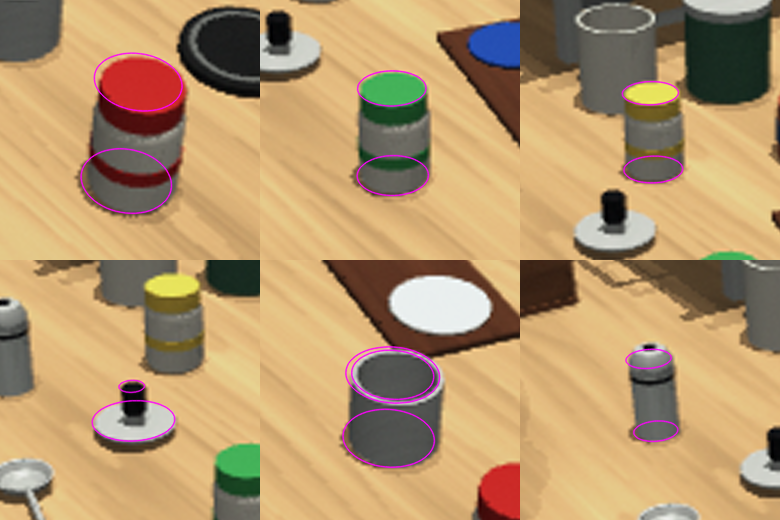

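play_rows:
  motion: [-1, -0.93, 0, 0, 0, 0.0928, -1, -0.93, 0, 0, 0, 0.0928, -1, -0.93, 0, 0, 0, 0.0928, -1, -0.93, 0, 0, 0, 0.0928, -1, -0.93, 0, 0, 0, 0.0928]
  claw: 1
  force: 20

```text
time: 0.72
tcp_pos: [0.3443, 0.5366, 0.219]
ee_rot: [-3.141, 0.002, 2.14]
ft_force: [-0.8, 0.8, 0.2]
opening: 1.002
```

play_rows:
  motion: [-1, -0.15, 0, 0, 0, 0.0906, -1, -0.15, 0, 0, 0, 0.0906, -1, -0.15, 0, 0, 0, 0.0906, -1, -0.15, 0, 0, 0, 0.0906, -1, -0.15, 0, 0, 0, 0.0906, -1, -0.15, 0, 0, 0, 0.0906]

```text
time: 1.22
tcp_pos: [0.3858, 0.444, 0.2194]
ee_rot: [3.14, 0.002, 1.567]
ft_force: [0.4, 0.8, -0.0]
opening: 1.0
```

play_rows:
  motion: [-0.866, 0.37, 0.6, 0, 0, 0, -0.866, 0.37, 0.8, 0, 0, 0, -0.866, 0.37, 0.9, 0, 0, 0, -0.866, 0.37, 0.9, 0, 0, 0, -0.866, 0.37, 0.9, 0, 0, 0]

```text
time: 1.63
tcp_pos: [0.4224, 0.3548, 0.1278]
ee_rot: [-3.14, 0.005, 1.566]
ft_force: [-0.5, 1.1, -0.2]
opening: 0.998
```

```bash
cat > look.py <<'E'
from h import *
import sys
d=vision.get_image("side");u,v,w,h=map(int,sys.argv[2:6])
cv2.imwrite(f"pics/{sys.argv[1]}.png",cv2.resize(d["color"][v:v+h,u:u+w],None,fx=2.5,fy=2.5,interpolation=cv2.INTER_CUBIC))
print(status.read_state()["tcp_pos"])
E
python3 look.py s1 100 60 260 200
```

```text
[0.42257175 0.35688342 0.12913393]
```

View pics/s1.png

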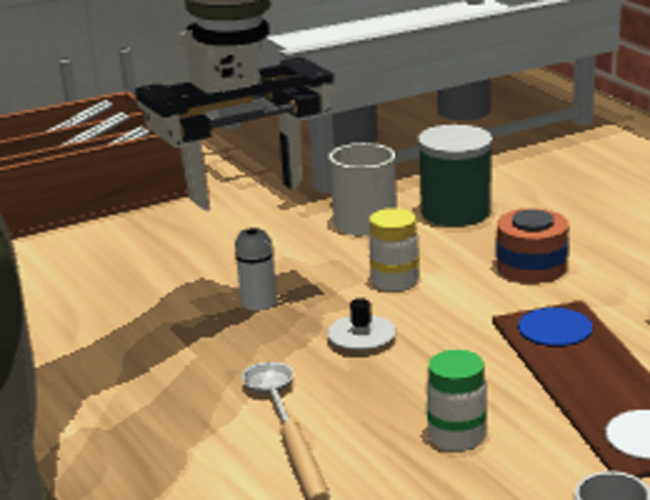

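play_rows:
  motion: [0, 0, 0.4, 0, 0, 0, 0, 0, 0.75, 0, 0, 0, 0, 0, 0.95, 0, 0, 0, 0, 0, 0.99, 0, 0, 0, 0, 0, 0.99, 0, 0, 0]

```text
time: 2.1
tcp_pos: [0.4221, 0.3581, 0.03]
ee_rot: [-3.141, 0.003, 1.57]
ft_force: [-0.2, -1.1, 0.1]
opening: 0.996
```

play_rows:
  motion: [0, 0, 0, 0, 0, 0, 0, 0, 0, 0, 0, 0, 0, 0, 0, 0, 0, 0, 0, 0, 0, 0, 0, 0, 0, 0, 0, 0, 0, 0, 0, 0, 0, 0, 0, 0]
  claw: 0.3

```text
time: 2.6
tcp_pos: [0.4222, 0.3583, 0.0305]
ee_rot: [-3.141, 0.002, 1.57]
ft_force: [0.6, 0.8, 0.2]
opening: 0.618
```

play_rows:
  motion: [0, 0, 0, 0, 0, 0, 0, 0, 0, 0, 0, 0, 0, 0, 0, 0, 0, 0, 0, 0, 0, 0, 0, 0, 0, 0, 0, 0, 0, 0, 0, 0, 0, 0, 0, 0]
  claw: 0

```text
time: 3.1
tcp_pos: [0.4225, 0.3583, 0.0306]
ee_rot: [-3.142, 0.002, 1.57]
ft_force: [0.8, -0.3, 3.5]
opening: 0.426
```

play_rows:
  motion: [0, 0, -0.15, 0, 0, 0, 0, 0, -0.4, 0, 0, 0, 0, 0, -0.7, 0, 0, 0, 0, 0, -1, 0, 0, 0, 0, 0, -1, 0, 0, 0]

```text
time: 3.52
tcp_pos: [0.424, 0.3596, 0.1349]
ee_rot: [3.138, -0.003, 1.569]
ft_force: [1.9, 1.1, -0.7]
opening: 0.425
```

play_rows:
  motion: [-0.3, 0.16, 0, 0, 0, 0, -0.6, 0.33, 0, 0, 0, 0, -0.9, 0.5, 0, 0, 0, 0, -1, 0.55, 0, 0, 0, 0]

```text
time: 3.85
tcp_pos: [0.4808, 0.2546, 0.1346]
ee_rot: [3.137, -0.0, 1.565]
ft_force: [-0.5, -0.6, -1.1]
opening: 0.428
```

play_rows:
  motion: [-0.3, 0.16, 0, 0, 0, 0, -0.6, 0.33, 0, 0, 0, 0, -0.9, 0.5, 0, 0, 0, 0, -1, 0.55, 0, 0, 0, 0]

```text
time: 4.18
tcp_pos: [0.537, 0.1492, 0.1344]
ee_rot: [3.136, 0.002, 1.56]
ft_force: [0.0, -0.2, -1.8]
opening: 0.425
```

play_rows:
  motion: [-0.3, 0.16, 0, 0, 0, 0, -0.6, 0.33, 0, 0, 0, 0, -0.9, 0.5, 0, 0, 0, 0, -1, 0.55, 0, 0, 0, 0]

```text
time: 4.52
tcp_pos: [0.5926, 0.0435, 0.1345]
ee_rot: [3.135, 0.004, 1.555]
ft_force: [0.6, 0.4, -0.2]
opening: 0.424
```

play_rows:
  motion: [-0.25, 0.15, 0, 0.001, 0.0006, -0.0025, -0.41, 0.26, 0, 0.001, 0.0006, -0.0025, -0.41, 0.26, 0, 0.001, 0.0006, -0.0025, -0.41, 0.26, 0, 0.001, 0.0006, -0.0025]

```text
time: 4.85
tcp_pos: [0.6177, 0.0016, 0.1339]
ee_rot: [-3.14, 0.0, 1.568]
ft_force: [0.1, 0.0, -1.2]
opening: 0.429
```

play_rows:
  motion: [0, 0, 0.35, 0, 0, 0, 0, 0, 0.65, 0, 0, 0, 0, 0, 0.85, 0, 0, 0, 0, 0, 0.92, 0, 0, 0, 0, 0, 0.945, 0, 0, 0, 0, 0, 0.945, 0, 0, 0]

```text
time: 5.35
tcp_pos: [0.6162, 0.0033, 0.0391]
ee_rot: [-3.138, -0.001, 1.57]
ft_force: [-0.2, 0.1, -1.5]
opening: 0.427
```

```bash
python3 look.py s2 240 60 260 200
```

```text
[0.61702177 0.00302382 0.03958205]
```

View pics/s2.png

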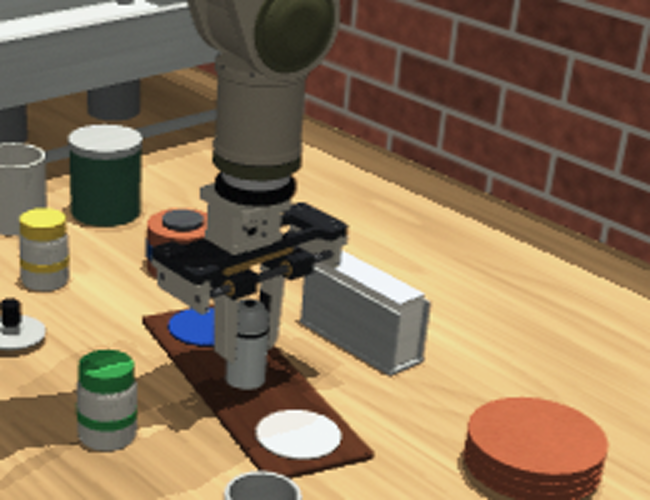

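play_rows:
  motion: [0, 0, 0.012, 0, 0, 0, 0, 0, 0.012, 0, 0, 0]

```text
time: 5.57
tcp_pos: [0.6173, 0.0039, 0.0389]
ee_rot: [-3.14, -0.001, 1.571]
ft_force: [-0.6, 0.4, -1.6]
opening: 0.425
```

play_rows:
  motion: [0, 0, 0, 0, 0, 0, 0, 0, 0, 0, 0, 0, 0, 0, 0, 0, 0, 0, 0, 0, 0, 0, 0, 0]
  claw: 0.8

```text
time: 5.9
tcp_pos: [0.6175, 0.0039, 0.0392]
ee_rot: [-3.141, -0.001, 1.571]
ft_force: [0.2, -0.9, -0.3]
opening: 0.665
```

play_rows:
  motion: [0, 0, -0.3, 0, 0, 0, 0, 0, -0.6, 0, 0, 0, 0, 0, -0.9, 0, 0, 0, 0, 0, -1, 0, 0, 0]
  claw: 1

```text
time: 6.23
tcp_pos: [0.6192, 0.0035, 0.1431]
ee_rot: [3.138, -0.001, 1.57]
ft_force: [1.1, -0.2, -0.2]
opening: 0.951
```

play_rows:
  motion: [0.04, -0.4, 0, 0, 0, 0, 0.07, -0.8, 0, 0, 0, 0, 0.07, -1, 0, 0, 0, 0]

```text
time: 6.48
tcp_pos: [0.5146, 0.0108, 0.1425]
ee_rot: [3.141, -0.002, 1.57]
ft_force: [-1.1, -0.6, -0.1]
opening: 0.997
```

play_rows:
  motion: [0, -0.3, 0, 0, 0, 0, 0, -0.5, 0, 0, 0, 0, 0, -0.5, 0, 0, 0, 0, 0, -0.5, 0, 0, 0, 0]

```text
time: 6.82
tcp_pos: [0.4641, 0.0108, 0.1426]
ee_rot: [3.14, -0.002, 1.57]
ft_force: [-0.3, 0.2, -0.1]
opening: 0.998
```

play_rows:
  motion: [0, -0.117, 0, 0, 0, 0, 0, -0.117, 0.25, 0, 0, 0, 0, -0.117, 0.6, 0, 0, 0, 0, -0.117, 0.9, 0, 0, 0, 0, -0.117, 1, 0, 0, 0, 0, -0.117, 1, 0, 0, 0]

```text
time: 7.32
tcp_pos: [0.4528, 0.0109, 0.0399]
ee_rot: [-3.14, -0.002, 1.57]
ft_force: [-0.2, 0.8, -0.5]
opening: 1.001
```

play_rows:
  motion: [0, 0, 0.12, 0, 0, 0, 0, 0, 0.12, 0, 0, 0, 0, 0, 0.12, 0, 0, 0, 0, 0, 0.12, 0, 0, 0, 0, 0, 0.12, 0, 0, 0, 0, 0, 0.12, 0, 0, 0, 0, 0, 0.12, 0, 0, 0, 0, 0, 0.12, 0, 0, 0]
  claw: 0
  force: 25

```text
time: 7.98
tcp_pos: [0.4533, 0.011, 0.0287]
ee_rot: [-3.141, -0.002, 1.57]
ft_force: [-0.8, 0.2, 8.1]
opening: 0.597
```

play_rows:
  motion: [0, 0, -0.15, 0, 0, 0, 0, 0, -0.4, 0, 0, 0, 0, 0, -0.7, 0, 0, 0, 0, 0, -1, 0, 0, 0]

```text
time: 8.32
tcp_pos: [0.4525, 0.0107, 0.1297]
ee_rot: [-3.14, -0.002, 1.57]
ft_force: [0.6, 1.0, -2.5]
opening: 0.598
```

play_rows:
  motion: [-0.3, 0.25, 0, 0, 0, 0, -0.6, 0.5, 0, 0, 0, 0, -0.9, 0.75, 0, 0, 0, 0, -1, 0.9, 0, 0, 0, 0]

```text
time: 8.65
tcp_pos: [0.5448, -0.0939, 0.1303]
ee_rot: [3.14, 0.001, 1.567]
ft_force: [0.1, -0.6, -3.2]
opening: 0.6
```

play_rows:
  motion: [-0.1, 0.3, 0, 0, 0, 0, -0.1, 0.46, 0, 0, 0, 0, -0.1, 0.46, 0, 0, 0, 0, -0.1, 0.46, 0.35, 0, 0, 0, -0.1, 0.46, 0.65, 0, 0, 0, -0.1, 0.46, 0.82, 0, 0, 0, -0.1, 0.46, 0.87, 0, 0, 0, -0.1, 0.46, 0.87, 0, 0, 0]

```text
time: 9.32
tcp_pos: [0.589, -0.1037, 0.0423]
ee_rot: [-3.139, 0.0, 1.567]
ft_force: [0.6, 0.3, -2.0]
opening: 0.6
```

```bash
python3 look.py s3 240 60 260 200
```

```text
[ 0.59009102 -0.10400141  0.04335181]
```

View pics/s3.png

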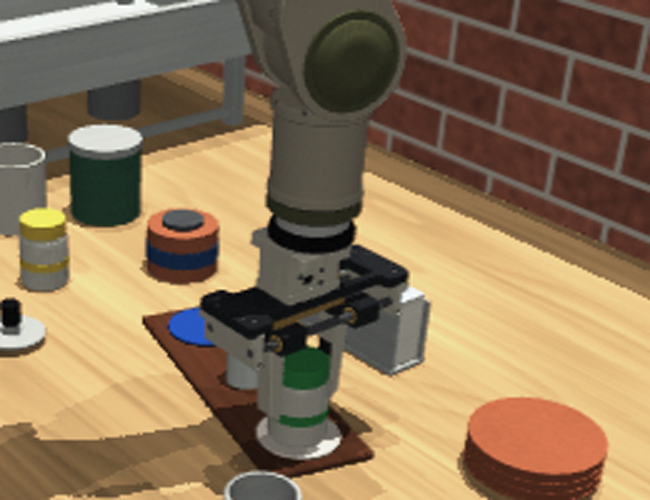

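play_rows:
  motion: [0, 0, 0.015, 0, 0, 0, 0, 0, 0.025, 0, 0, 0, 0, 0, 0.025, 0, 0, 0]

```text
time: 9.62
tcp_pos: [0.5905, -0.1039, 0.0416]
ee_rot: [3.141, 0.0, 1.567]
ft_force: [-0.1, 1.0, -2.0]
opening: 0.598
```

play_rows:
  motion: [0, 0, 0, 0, 0, 0, 0, 0, 0, 0, 0, 0, 0, 0, 0, 0, 0, 0, 0, 0, 0, 0, 0, 0]
  claw: 1

```text
time: 9.95
tcp_pos: [0.5908, -0.104, 0.042]
ee_rot: [3.14, 0.001, 1.567]
ft_force: [-0.3, -0.1, 0.2]
opening: 0.837
```

play_rows:
  motion: [0, 0, -0.3, 0, 0, 0, 0, 0, -0.6, 0, 0, 0, 0, 0, -0.9, 0, 0, 0, 0, 0, -1, 0, 0, 0]

```text
time: 10.28
tcp_pos: [0.5922, -0.1044, 0.1459]
ee_rot: [3.135, 0.001, 1.567]
ft_force: [0.2, -0.0, 0.0]
opening: 0.996
```

play_rows:
  motion: [-0.3, -0.2, 0, 0, 0, 0, -0.65, -0.45, 0, 0, 0, 0, -0.95, -0.63, 0, 0, 0, 0]

```text
time: 10.53
tcp_pos: [0.5276, -0.1998, 0.1458]
ee_rot: [3.135, 0.001, 1.568]
ft_force: [-0.8, -1.3, -0.4]
opening: 1.003
```

play_rows:
  motion: [-0.3, -0.2, 0, 0, 0, 0, -0.65, -0.45, 0, 0, 0, 0, -0.95, -0.63, 0, 0, 0, 0]

```text
time: 10.78
tcp_pos: [0.4622, -0.2962, 0.1453]
ee_rot: [3.135, 0.001, 1.568]
ft_force: [0.1, -0.5, -0.1]
opening: 1.001
```

dx=-.0356, dy=-.0558; then a side look.

play_rows:
  motion: [-0.3, -0.2, 0, 0.001, 0, 0, -0.558, -0.356, 0, 0.001, 0, 0, -0.558, -0.356, 0, 0.001, 0, 0, -0.558, -0.356, 0, 0.001, 0, 0, -0.558, -0.356, 0.1, 0.001, 0, 0]

```text
time: 11.2
tcp_pos: [0.4275, -0.3519, 0.1359]
ee_rot: [3.139, 0.002, 1.568]
ft_force: [0.6, -0.7, -0.7]
opening: 1.001
```

```bash
python3 look.py s4 260 170 260 200
```

```text
[ 0.42712741 -0.35046723  0.13337237]
```

View pics/s4.png

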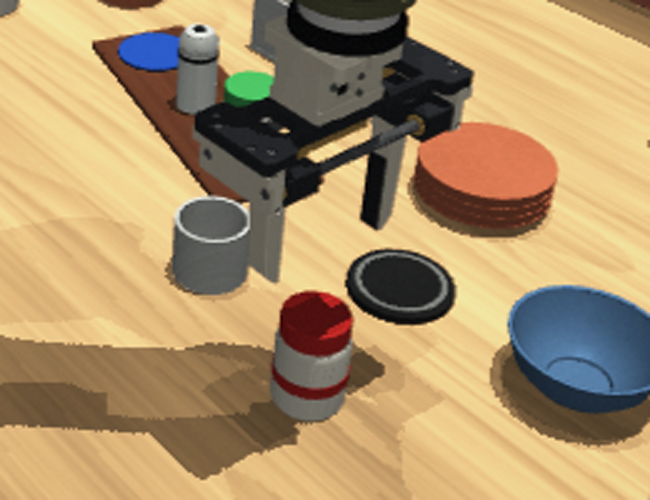

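play_rows:
  motion: [-0.01, 0, 0.3, 0, 0, 0, -0.01, 0, 0.6, 0, 0, 0, -0.01, 0, 0.9, 0, 0, 0, -0.01, 0, 1, 0, 0, 0, -0.01, 0, 1, 0, 0, 0]

```text
time: 11.67
tcp_pos: [0.4266, -0.3492, 0.0307]
ee_rot: [-3.137, -0.003, 1.572]
ft_force: [-0.8, -0.8, 0.4]
opening: 1.002
```

play_rows:
  motion: [0, 0, 0, 0, 0, 0, 0, 0, 0, 0, 0, 0, 0, 0, 0, 0, 0, 0, 0, 0, 0, 0, 0, 0, 0, 0, 0, 0, 0, 0, 0, 0, 0, 0, 0, 0, 0, 0, 0, 0, 0, 0, 0, 0, 0, 0, 0, 0]
  claw: 0

```text
time: 12.33
tcp_pos: [0.427, -0.3495, 0.0314]
ee_rot: [-3.138, -0.002, 1.572]
ft_force: [-0.5, 0.8, 7.2]
opening: 0.595
```

play_rows:
  motion: [0, 0, -0.15, 0, 0, 0, 0, 0, -0.4, 0, 0, 0, 0, 0, -0.7, 0, 0, 0, 0, 0, -1, 0, 0, 0]

```text
time: 12.67
tcp_pos: [0.4266, -0.3494, 0.132]
ee_rot: [-3.137, -0.003, 1.571]
ft_force: [0.3, 0.4, -3.3]
opening: 0.594
```

play_rows:
  motion: [0.3, 0.14, -0.1, 0, 0, 0, 0.6, 0.28, -0.2, 0, 0, 0, 0.9, 0.43, -0.3, 0, 0, 0, 1, 0.48, -0.3, 0, 0, 0]

```text
time: 13.0
tcp_pos: [0.4773, -0.2451, 0.1637]
ee_rot: [-3.14, -0.005, 1.576]
ft_force: [-0.1, 0.5, -2.8]
opening: 0.595
```

play_rows:
  motion: [0.3, 0.14, 0, 0, 0, 0, 0.6, 0.28, 0, 0, 0, 0, 0.9, 0.43, 0, 0, 0, 0, 1, 0.48, 0, 0, 0, 0]

```text
time: 13.33
tcp_pos: [0.5265, -0.14, 0.1638]
ee_rot: [-3.14, -0.007, 1.581]
ft_force: [0.3, 0.1, -1.8]
opening: 0.594
```

play_rows:
  motion: [0.3, 0.14, 0, 0, 0, 0, 0.6, 0.28, 0, 0, 0, 0, 0.9, 0.43, 0, 0, 0, 0, 1, 0.48, 0, 0, 0, 0]

```text
time: 13.67
tcp_pos: [0.5753, -0.0345, 0.1639]
ee_rot: [-3.14, -0.009, 1.586]
ft_force: [-0.0, 0.5, -2.6]
opening: 0.593
```

play_rows:
  motion: [0.3, 0.14, 0, 0, 0, 0, 0.6, 0.28, 0, 0, 0, 0, 0.9, 0.43, 0, 0, 0, 0, 1, 0.48, 0, 0, 0, 0]

```text
time: 14.0
tcp_pos: [0.6232, 0.0714, 0.1642]
ee_rot: [-3.141, -0.011, 1.591]
ft_force: [0.5, 1.0, -2.4]
opening: 0.596
```

play_rows:
  motion: [0.2, 0.12, 0, 0, -0.0018, 0.0032, 0.38, 0.236, 0, 0, -0.0018, 0.0032, 0.38, 0.236, 0, 0, -0.0018, 0.0032, 0.38, 0.236, 0.3, 0, -0.0018, 0.0032, 0.38, 0.236, 0.5, 0, -0.0018, 0.0032, 0.38, 0.236, 0.6, 0, -0.0018, 0.0032]

```text
time: 14.5
tcp_pos: [0.6443, 0.1093, 0.1019]
ee_rot: [-3.137, 0.002, 1.57]
ft_force: [-0.3, 0.3, -2.5]
opening: 0.596
```

play_rows:
  motion: [0, 0.02, 0.25, 0, 0, 0, 0, 0.02, 0.45, 0, 0, 0, 0, 0.02, 0.56, 0, 0, 0, 0, 0.02, 0.57, 0, 0, 0, 0, 0.02, 0.57, 0, 0, 0]

```text
time: 14.92
tcp_pos: [0.646, 0.1085, 0.0448]
ee_rot: [-3.137, 0.002, 1.57]
ft_force: [0.8, -0.5, -1.3]
opening: 0.596
```

```bash
python3 look.py s5 240 60 260 200
```

```text
[0.64643847 0.10866612 0.04548951]
```

View pics/s5.png

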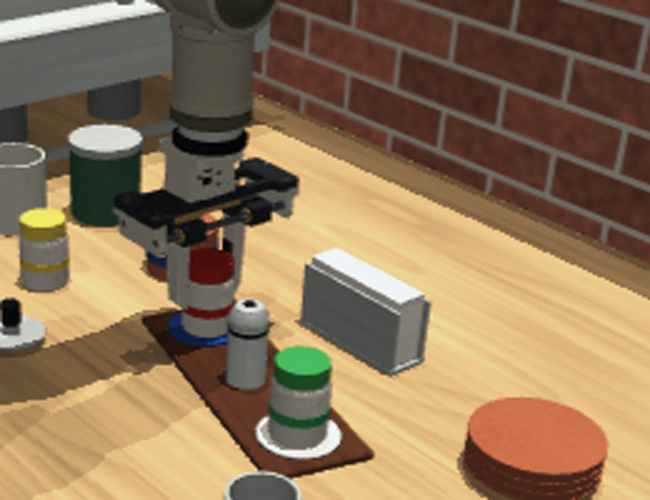

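play_rows:
  motion: [0, 0, 0.012, 0, 0, 0, 0, 0, 0.02, 0, 0, 0, 0, 0, 0.02, 0, 0, 0]

```text
time: 15.22
tcp_pos: [0.6468, 0.1087, 0.0442]
ee_rot: [-3.139, 0.002, 1.57]
ft_force: [0.8, 0.5, -1.9]
opening: 0.591
```

play_rows:
  motion: [0, 0, 0, 0, 0, 0, 0, 0, 0, 0, 0, 0, 0, 0, 0, 0, 0, 0, 0, 0, 0, 0, 0, 0]
  claw: 1

```text
time: 15.55
tcp_pos: [0.647, 0.1087, 0.0445]
ee_rot: [-3.139, 0.002, 1.57]
ft_force: [-0.2, -0.2, -0.5]
opening: 0.832
```

play_rows:
  motion: [0, 0, -0.3, 0, 0, 0, 0, 0, -0.6, 0, 0, 0, 0, 0, -0.9, 0, 0, 0, 0, 0, -1, 0, 0, 0]

```text
time: 15.88
tcp_pos: [0.649, 0.1089, 0.1487]
ee_rot: [3.139, 0.001, 1.569]
ft_force: [0.1, -0.3, -0.1]
opening: 0.996
```

play_rows:
  motion: [-0.3, -0.18, 0, 0, 0, 0, -0.65, -0.4, 0, 0, 0, 0, -0.9, -0.55, 0, 0, 0, 0]

```text
time: 16.13
tcp_pos: [0.5922, 0.0169, 0.1488]
ee_rot: [3.139, 0.001, 1.569]
ft_force: [-0.3, 0.3, 0.2]
opening: 0.999
```

play_rows:
  motion: [-0.3, -0.18, 0, 0, 0, 0, -0.65, -0.4, 0, 0, 0, 0, -0.9, -0.55, 0, 0, 0, 0]

```text
time: 16.38
tcp_pos: [0.5347, -0.0757, 0.1488]
ee_rot: [3.14, 0.002, 1.568]
ft_force: [0.3, -1.4, -0.8]
opening: 0.999
```

play_rows:
  motion: [-0.3, -0.18, 0, 0, 0, 0, -0.65, -0.4, 0, 0, 0, 0, -0.9, -0.55, 0, 0, 0, 0]

```text
time: 16.63
tcp_pos: [0.477, -0.1681, 0.1488]
ee_rot: [3.141, 0.003, 1.566]
ft_force: [0.2, 0.1, -0.2]
opening: 1.002
```

play_rows:
  motion: [-0.294, -0.15, 0, 0, 0, 0, -0.294, -0.15, 0.2, 0, 0, 0, -0.294, -0.15, 0.4, 0, 0, 0, -0.294, -0.15, 0.5, 0, 0, 0, -0.294, -0.15, 0.5, 0, 0, 0]

```text
time: 17.05
tcp_pos: [0.4609, -0.1972, 0.0971]
ee_rot: [-3.139, 0.002, 1.566]
ft_force: [-0.7, 0.0, -0.1]
opening: 1.002
```

```bash
python3 look.py s6 260 130 260 200
```

```text
[ 0.46139744 -0.19719714  0.09809573]
```

View pics/s6.png

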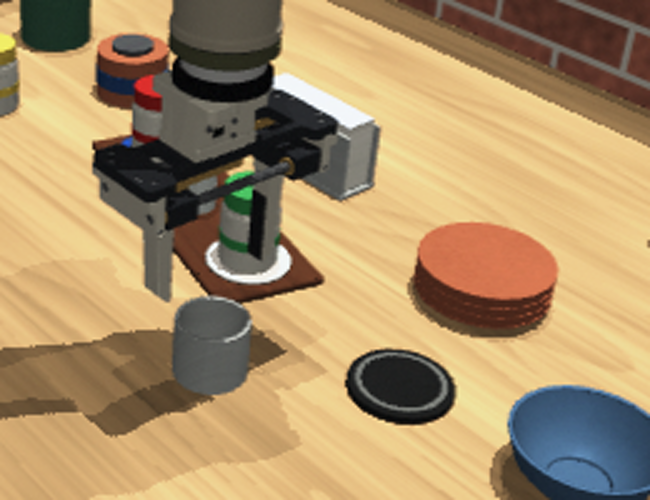

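Fingertips (about (158,298) and (262,255)) centre above the pot rim (212,320), so the gripper is aligned. Descend 80 mm and grip.

play_rows:
  motion: [0, 0, 0.3, 0, 0, 0, 0, 0, 0.55, 0, 0, 0, 0, 0, 0.75, 0, 0, 0, 0, 0, 0.8, 0, 0, 0, 0, 0, 0.8, 0, 0, 0]

```text
time: 17.52
tcp_pos: [0.4611, -0.1969, 0.0176]
ee_rot: [-3.139, 0.001, 1.567]
ft_force: [0.4, 0.4, 0.3]
opening: 0.999
```

play_rows:
  motion: [0, 0, 0, 0, 0, 0, 0, 0, 0, 0, 0, 0, 0, 0, 0, 0, 0, 0, 0, 0, 0, 0, 0, 0, 0, 0, 0, 0, 0, 0, 0, 0, 0, 0, 0, 0, 0, 0, 0, 0, 0, 0]
  claw: 0

```text
time: 18.1
tcp_pos: [0.4622, -0.1971, 0.0184]
ee_rot: [-3.141, 0.002, 1.567]
ft_force: [1.7, 0.9, 8.4]
opening: 0.672
```

play_rows:
  motion: [0, 0, -0.15, 0, 0, 0, 0, 0, -0.4, 0, 0, 0, 0, 0, -0.6, 0, 0, 0, 0, 0, -0.7, 0, 0, 0]

```text
time: 18.43
tcp_pos: [0.4623, -0.1971, 0.0902]
ee_rot: [3.141, 0.002, 1.567]
ft_force: [0.0, 0.0, -3.8]
opening: 0.67
```

play_rows:
  motion: [-0.3, 0.3, 0, 0, 0, 0, -0.6, 0.6, 0, 0, 0, 0, -0.9, 0.9, 0, 0, 0, 0, -1, 1, 0, 0, 0, 0]

```text
time: 18.77
tcp_pos: [0.5656, -0.3019, 0.0908]
ee_rot: [3.137, 0.006, 1.566]
ft_force: [1.0, -1.0, -2.8]
opening: 0.674
```

```bash
python3 look.py s7 260 130 260 200
```

```text
[ 0.56630257 -0.30287371  0.09043798]
```

View pics/s7.png

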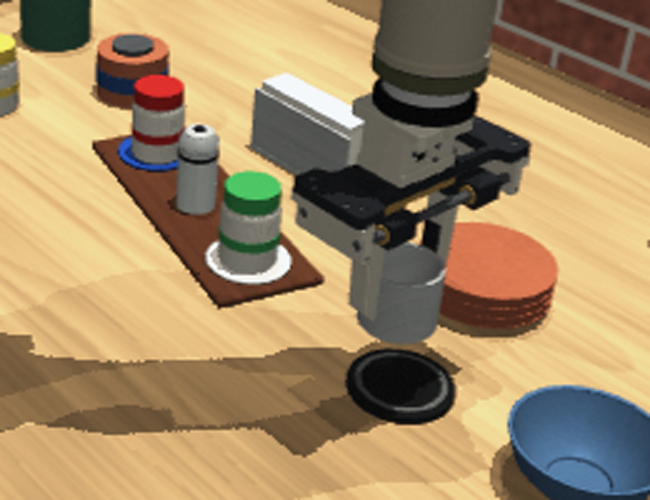

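play_rows:
  motion: [-0.07, 0.081, 0, 0.0007, 0.001, 0, -0.07, 0.081, 0, 0.0007, 0.001, 0, -0.07, 0.081, 0.25, 0.0007, 0.001, 0, -0.07, 0.081, 0.5, 0.0007, 0.001, 0, -0.07, 0.081, 0.61, 0.0007, 0.001, 0, -0.07, 0.081, 0.62, 0.0007, 0.001, 0, -0.07, 0.081, 0.62, 0.0007, 0.001, 0]

```text
time: 19.4
tcp_pos: [0.5738, -0.3098, 0.0279]
ee_rot: [-3.14, -0.001, 1.565]
ft_force: [-0.5, 0.6, -2.5]
opening: 0.677
```

```bash
python3 look.py s8 260 130 260 200; python3 -c "
from h import *
s=vision.get_image('side');A=cv2.resize(s['color'],None,fx=4,fy=4,interpolation=cv2.INTER_CUBIC)
draw(s,A,4,[(.5744,-.3099,.008,.045),(.5744,-.3099,.008,.032),(.5744,-.3099,.063,.032)])
c=(proj(s,np.array([.5744,-.3099,.03]))*4).astype(int);cv2.imwrite('pics/s8b.png',A[c[1]-250:c[1]+250,c[0]-250:c[0]+250])"
```

```text
[ 0.57432779 -0.31006104  0.02867889]
```

View pics/s8b.png

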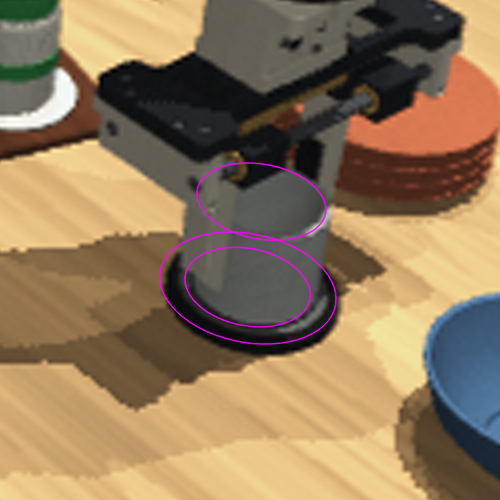

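play_rows:
  motion: [0.03, 0, 0.01, 0, 0, 0, 0.03, 0, 0.02, 0, 0, 0, 0.03, 0, 0.022, 0, 0, 0]

```text
time: 19.75
tcp_pos: [0.575, -0.3069, 0.0274]
ee_rot: [3.14, 0.0, 1.565]
ft_force: [-0.2, -0.6, -3.3]
opening: 0.674
```

play_rows:
  motion: [0, 0, 0, 0, 0, 0, 0, 0, 0, 0, 0, 0, 0, 0, 0, 0, 0, 0, 0, 0, 0, 0, 0, 0]
  claw: 1

```text
time: 20.08
tcp_pos: [0.5753, -0.3071, 0.0278]
ee_rot: [3.14, 0.001, 1.565]
ft_force: [0.2, -0.3, 0.4]
opening: 0.912
```

play_rows:
  motion: [0, 0, -0.3, 0, 0, 0, 0, 0, -0.6, 0, 0, 0, 0, 0, -0.9, 0, 0, 0, 0, 0, -1, 0, 0, 0]

```text
time: 20.42
tcp_pos: [0.5765, -0.3082, 0.132]
ee_rot: [3.135, 0.003, 1.565]
ft_force: [-0.2, -0.2, -0.4]
opening: 0.998
```

play_rows:
  motion: [0.35, -0.1, -0.15, 0, 0, 0, 0.7, -0.2, -0.3, 0, 0, 0, 1, -0.3, -0.3, 0, 0, 0]

```text
time: 20.67
tcp_pos: [0.5476, -0.207, 0.1639]
ee_rot: [3.131, 0.003, 1.564]
ft_force: [1.2, 0.3, 0.2]
opening: 0.997
```

play_rows:
  motion: [0.35, -0.1, 0, 0, 0, 0, 0.7, -0.2, 0, 0, 0, 0, 1, -0.25, 0, 0, 0, 0]

```text
time: 20.92
tcp_pos: [0.5218, -0.1047, 0.1634]
ee_rot: [3.132, 0.003, 1.564]
ft_force: [1.1, -0.5, -0.0]
opening: 0.999
```

play_rows:
  motion: [0.35, -0.1, 0, 0, 0, 0, 0.7, -0.2, 0, 0, 0, 0, 1, -0.25, 0, 0, 0, 0]

```text
time: 21.17
tcp_pos: [0.4958, -0.0025, 0.1627]
ee_rot: [3.133, 0.002, 1.565]
ft_force: [0.2, 0.3, -0.1]
opening: 0.999
```

play_rows:
  motion: [0.35, -0.1, 0, 0, 0, 0, 0.7, -0.2, 0, 0, 0, 0, 1, -0.2, 0, 0, 0, 0]

```text
time: 21.42
tcp_pos: [0.474, 0.0996, 0.1622]
ee_rot: [3.134, 0.002, 1.566]
ft_force: [0.7, -0.1, -0.1]
opening: 1.001
```

play_rows:
  motion: [0.35, 0, 0, 0.0011, 0, 0, 0.7, 0, 0, 0.0011, 0, 0, 0.98, 0, 0, 0.0011, 0, 0, 1, 0, 0, 0.0011, 0, 0]
  claw: 0.6

```text
time: 21.75
tcp_pos: [0.4743, 0.2057, 0.1617]
ee_rot: [3.141, -0.0, 1.573]
ft_force: [-0.2, 1.0, -0.2]
opening: 0.759
```

```bash
cat > top.py <<'E'
from h import *
import sys
d=vision.get_image("top");A=cv2.resize(d["color"],None,fx=5,fy=5,interpolation=cv2.INTER_CUBIC)
px,py=.5744,-.3099
draw(d,A,5,[(px,py,.008,.045),(px,py,.063,.032)])
draw(d,A,5,[(.6468,.1085,.092,.026),(.5907,-.1038,.092,.026),(.6188,.0024,.082,.02)],(255,255,0))
c=(proj(d,np.array([px,py,.03]))*5).astype(int);P=A[c[1]-150:c[1]+150,c[0]-150:c[0]+150]
c=(proj(d,np.array([.6188,.0024,.03]))*5).astype(int);B=A[c[1]-150:c[1]+150,c[0]-250:c[0]+250]
cv2.imwrite(sys.argv[1],np.hstack([P,B]));print(status.read_state()["tcp_pos"])
E
python3 top.py pics/t2.png
```

```text
[0.47423876 0.2030842  0.16163436]
```

View pics/t2.png

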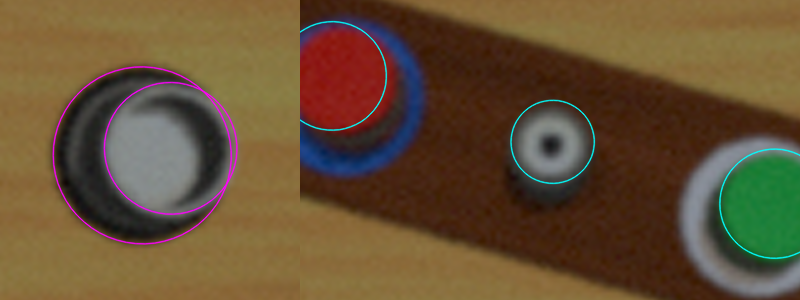

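play_rows:
  motion: [0.142, -0.02, 0, 0, 0, 0, 0.142, -0.02, 0.3, 0, 0, 0, 0.142, -0.02, 0.65, 0, 0, 0, 0.142, -0.02, 0.9, 0, 0, 0, 0.142, -0.02, 0.95, 0, 0, 0, 0.142, -0.02, 0.95, 0, 0, 0]

```text
time: 22.3
tcp_pos: [0.4716, 0.2153, 0.0654]
ee_rot: [-3.139, 0.003, 1.57]
ft_force: [0.0, -0.2, 0.3]
opening: 0.602
```

```bash
python3 look.py s9 130 80 260 200
```

```text
[0.47230413 0.21583119 0.06664305]
```

View pics/s9.png

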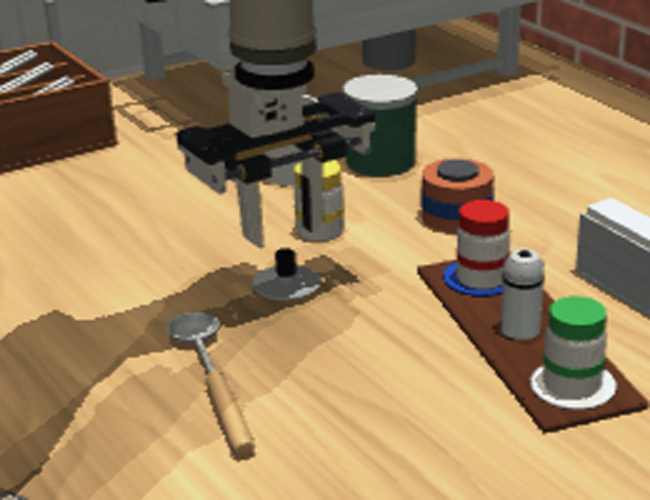

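play_rows:
  motion: [0.012, 0, 0.2, 0, 0, 0, 0.012, 0, 0.4, 0, 0, 0, 0.012, 0, 0.49, 0, 0, 0, 0.012, 0, 0.495, 0, 0, 0, 0.012, 0, 0.495, 0, 0, 0]

```text
time: 22.77
tcp_pos: [0.4727, 0.2167, 0.018]
ee_rot: [-3.141, 0.002, 1.569]
ft_force: [0.2, 0.3, 0.3]
opening: 0.596
```

play_rows:
  motion: [0, 0, 0, 0, 0, 0, 0, 0, 0, 0, 0, 0, 0, 0, 0, 0, 0, 0, 0, 0, 0, 0, 0, 0, 0, 0, 0, 0, 0, 0, 0, 0, 0, 0, 0, 0, 0, 0, 0, 0, 0, 0]
  claw: 0
  force: 25

```text
time: 23.35
tcp_pos: [0.4728, 0.2168, 0.0182]
ee_rot: [3.141, 0.002, 1.569]
ft_force: [-0.1, -0.3, 4.9]
opening: 0.23
```

play_rows:
  motion: [0, 0, -0.15, 0, 0, 0, 0, 0, -0.4, 0, 0, 0, 0, 0, -0.7, 0, 0, 0, 0, 0, -1, 0, 0, 0]

```text
time: 23.68
tcp_pos: [0.4721, 0.2166, 0.1188]
ee_rot: [-3.14, 0.003, 1.569]
ft_force: [0.8, 1.0, -0.4]
opening: 0.235
```

play_rows:
  motion: [-0.3, 0, -0.15, 0, 0, 0, -0.6, 0, -0.3, 0, 0, 0, -0.9, 0, -0.4, 0, 0, 0, -1, 0, -0.45, 0, 0, 0]

```text
time: 24.02
tcp_pos: [0.4717, 0.1127, 0.1654]
ee_rot: [-3.141, 0.004, 1.565]
ft_force: [0.9, -0.5, -0.7]
opening: 0.231
```

play_rows:
  motion: [-0.3, 0.06, 0, 0, 0, 0, -0.6, 0.12, 0, 0, 0, 0, -0.9, 0.18, 0, 0, 0, 0, -1, 0.2, 0, 0, 0, 0]

```text
time: 24.35
tcp_pos: [0.4915, 0.0086, 0.1659]
ee_rot: [-3.141, 0.005, 1.561]
ft_force: [0.3, -0.9, -1.0]
opening: 0.234
```

play_rows:
  motion: [-0.3, 0.08, 0, 0, 0, 0, -0.6, 0.15, 0, 0, 0, 0, -0.9, 0.23, 0, 0, 0, 0, -1, 0.25, 0, 0, 0, 0]

```text
time: 24.68
tcp_pos: [0.5164, -0.0955, 0.1663]
ee_rot: [3.141, 0.007, 1.558]
ft_force: [0.4, -0.2, -0.3]
opening: 0.232
```

play_rows:
  motion: [-0.3, 0.08, 0, 0, 0, 0, -0.6, 0.15, 0, 0, 0, 0, -0.9, 0.23, 0, 0, 0, 0, -1, 0.25, 0, 0, 0, 0]

```text
time: 25.02
tcp_pos: [0.5408, -0.1996, 0.1668]
ee_rot: [3.141, 0.008, 1.554]
ft_force: [0.5, -0.0, -0.4]
opening: 0.23
```

play_rows:
  motion: [-0.3, 0.1, 0, 0, 0.0013, -0.0027, -0.6, 0.2, 0, 0, 0.0013, -0.0027, -0.9, 0.3, 0, 0, 0.0013, -0.0027, -1, 0.336, 0, 0, 0.0013, -0.0027, -1, 0.336, 0, 0, 0.0013, -0.0027]

```text
time: 25.43
tcp_pos: [0.573, -0.3023, 0.167]
ee_rot: [3.141, 0.001, 1.568]
ft_force: [-0.4, 0.2, -1.2]
opening: 0.233
```

play_rows:
  motion: [-0.07, 0.014, 0, 0, 0, 0, -0.07, 0.014, 0.3, 0, 0, 0, -0.07, 0.014, 0.6, 0, 0, 0, -0.07, 0.014, 0.72, 0, 0, 0, -0.07, 0.014, 0.72, 0, 0, 0, -0.07, 0.014, 0.72, 0, 0, 0]

```text
time: 25.93
tcp_pos: [0.5744, -0.3083, 0.0949]
ee_rot: [-3.141, 0.0, 1.569]
ft_force: [-0.1, -0.3, -1.1]
opening: 0.23
```

```bash
cat > lidv.py <<'E'
from h import *
import sys
x,y,z=status.read_state()["tcp_pos"];print(x,y,z)
o=[]
for n in("side","top"):
    d=vision.get_image(n);A=cv2.resize(d["color"],None,fx=5,fy=5,interpolation=cv2.INTER_CUBIC)
    draw(d,A,5,[(.5744,-.309,.063,.032)])
    draw(d,A,5,[(x,y,z-.0182+.012,.036)],(0,255,255))
    c=(proj(d,np.array([x,y,.05]))*5).astype(int);o.append(A[c[1]-250:c[1]+200,c[0]-200:c[0]+200])
cv2.imwrite(sys.argv[1],np.hstack(o))
E
python3 lidv.py pics/l1.png
```

```text
0.5744213482930538 -0.3082945042582736 0.09492326468781341
```

View pics/l1.png

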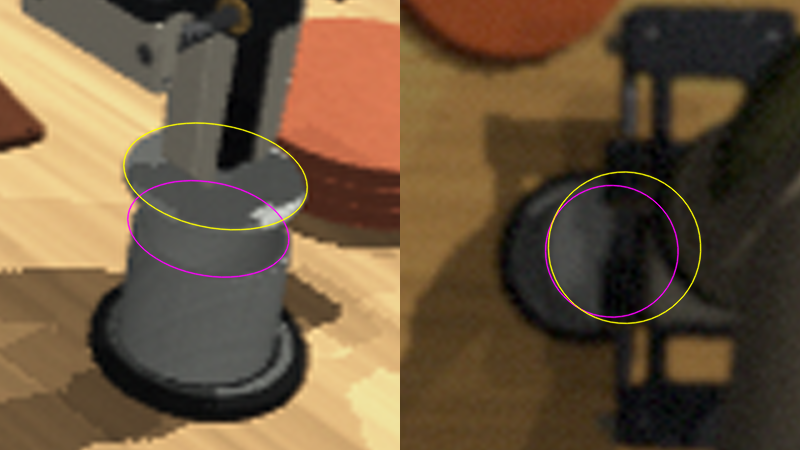

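play_rows:
  motion: [-0.005, 0, 0.07, 0, 0, 0, -0.005, 0, 0.13, 0, 0, 0, -0.005, 0, 0.18, 0, 0, 0, -0.005, 0, 0.205, 0, 0, 0, -0.005, 0, 0.215, 0, 0, 0, -0.005, 0, 0.215, 0, 0, 0]

```text
time: 26.53
tcp_pos: [0.5751, -0.3098, 0.0745]
ee_rot: [3.14, 0.001, 1.569]
ft_force: [-0.1, 0.3, -1.3]
opening: 0.231
```

```bash
python3 lidv.py pics/l2.png; python3 -c "
from h import *
print(status.read_state()['ft_force'])"
```

```text
0.5750884650694921 -0.30979359760762454 0.07453323853409304
[ 0.09660427  0.85280004 -0.01589796]
```

View pics/l2.png

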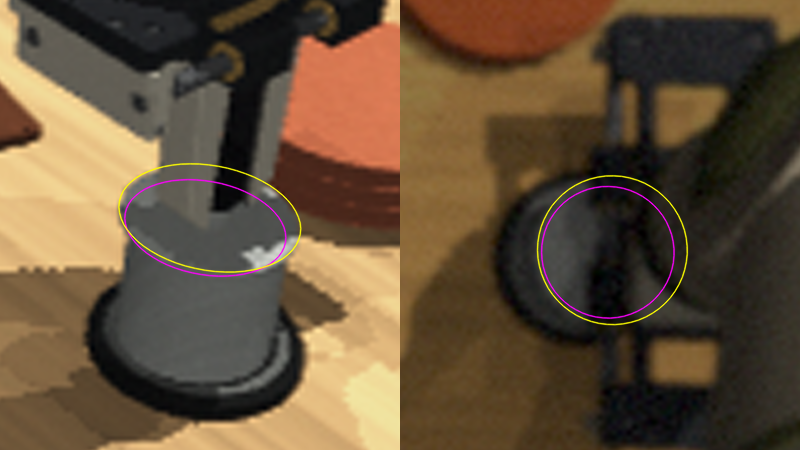

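Lid is about 1 mm above seated, no contact load. Lower the last bit, release, rise.

play_rows:
  motion: [0, 0, 0.01, 0, 0, 0, 0, 0, 0.015, 0, 0, 0, 0, 0, 0.015, 0, 0, 0]

```text
time: 26.88
tcp_pos: [0.5753, -0.3099, 0.0734]
ee_rot: [3.139, 0.002, 1.569]
ft_force: [-0.2, 0.3, -0.4]
opening: 0.234
```

play_rows:
  motion: [0, 0, 0, 0, 0, 0, 0, 0, 0, 0, 0, 0, 0, 0, 0, 0, 0, 0, 0, 0, 0, 0, 0, 0]
  claw: 0.6

```text
time: 27.22
tcp_pos: [0.5754, -0.3099, 0.0735]
ee_rot: [3.139, 0.002, 1.569]
ft_force: [0.9, -0.2, 0.2]
opening: 0.468
```

play_rows:
  motion: [0, 0, -0.2, 0, 0, 0, 0, 0, -0.5, 0, 0, 0, 0, 0, -0.8, 0, 0, 0, 0, 0, -1, 0, 0, 0]

```text
time: 27.55
tcp_pos: [0.5757, -0.3103, 0.1761]
ee_rot: [3.137, 0.003, 1.568]
ft_force: [0.4, -0.7, 0.4]
opening: 0.598
```

play_rows:
  motion: [0.3, -0.3, 0, 0, 0, 0, 0.6, -0.6, 0, 0, 0, 0, 1, -1, 0, 0, 0, 0]

```text
time: 27.8
tcp_pos: [0.4861, -0.2205, 0.176]
ee_rot: [3.136, 0.003, 1.568]
ft_force: [0.1, 0.7, -0.3]
opening: 0.598
```

play_rows:
  motion: [0.3, 0, 0, 0, 0, 0, 0.6, 0, 0, 0, 0, 0, 1, 0, 0, 0, 0, 0, 1, 0, 0, 0, 0, 0, 1, 0, 0, 0, 0, 0]

```text
time: 28.22
tcp_pos: [0.4867, -0.1182, 0.1759]
ee_rot: [3.136, 0.002, 1.572]
ft_force: [0.4, -0.7, 0.3]
opening: 0.601
```

```bash
python3 - <<'E'
from h import *
d=vision.get_image("top");A=cv2.resize(d["color"],None,fx=5,fy=5,interpolation=cv2.INTER_CUBIC)
px,py=.5744,-.3099
draw(d,A,5,[(px,py,.008,.045),(px,py,.067,.036),(.5731,.3132,.08,.026)])
draw(d,A,5,[(.6468,.1085,.092,.026),(.5907,-.1038,.092,.026),(.6188,.0024,.082,.02)],(255,255,0))
o=[]
for q,w in (((px,py),130),((.6188,.0024),270)):
    c=(proj(d,np.array([*q,.03]))*5).astype(int);o.append(A[c[1]-150:c[1]+150,c[0]-w:c[0]+w])
c=(proj(d,np.array([.5731,.3132,.03]))*5).astype(int)
cv2.imwrite("pics/f1.png",np.hstack(o))
s=vision.get_image("side");cv2.imwrite("pics/f2.png",s["color"]);cv2.imwrite("pics/f2.png",cv2.resize(s["color"][100:380,140:460],None,fx=2,fy=2,interpolation=cv2.INTER_CUBIC))
H,S,V=[c.astype(int) for c in cv2.split(cv2.cvtColor(d["color"],cv2.COLOR_BGR2HSV))]
for nm,m,z,n in [("red",((H<6)|(H>174))&(S>190),.092,(282,150)),("green",(H>50)&(H<80)&(S>120),.092,(368,175)),("yellow",(H>22)&(H<35)&(S>190),.08,(194,182)),("lid",(S<60)&(V>100),.067,(450,187))]:
    print(nm,blob(d,m,z,n,26)[0].round(4))
E
```

```text
red [0.6438 0.1025]
green [ 0.5922 -0.0962]
yellow [0.5735 0.3133]
lid [ 0.5737 -0.3082]
```

View pics/f1.png

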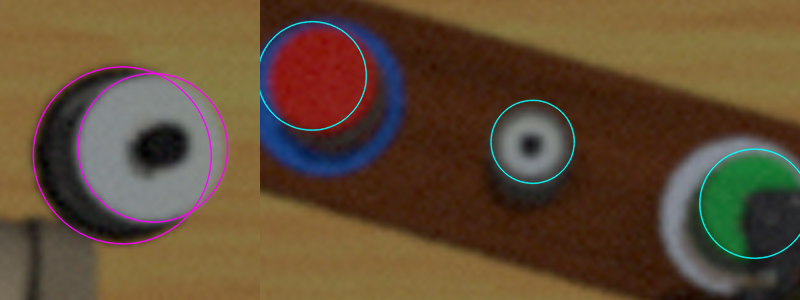

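View pics/f2.png

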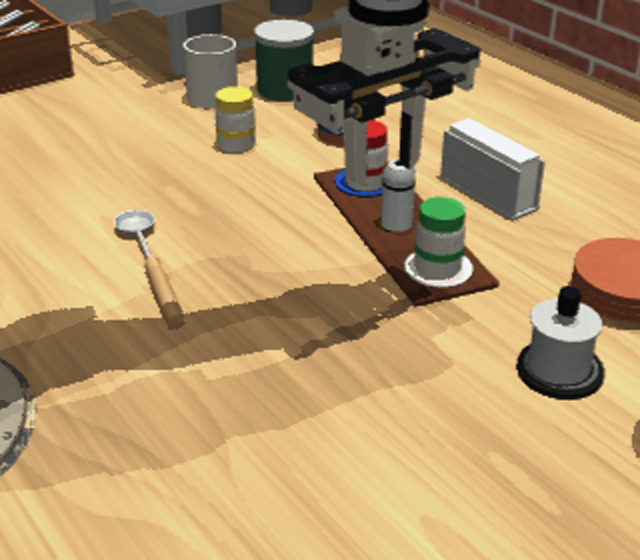

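play_rows:
  motion: [0.3, 0, 0, 0, 0, 0, 0.6, 0, 0, 0, 0, 0, 1, 0, 0, 0, 0, 0]

```text
time: 28.57
tcp_pos: [0.4872, -0.0239, 0.1757]
ee_rot: [3.135, 0.005, 1.561]
ft_force: [0.6, 0.0, 0.2]
opening: 0.602
```

play_rows:
  motion: [0.3, 0, 0, 0, 0, 0, 0.6, 0, 0, 0, 0, 0, 1, 0, 0, 0, 0, 0]

```text
time: 28.82
tcp_pos: [0.4888, 0.0741, 0.1753]
ee_rot: [3.134, 0.006, 1.555]
ft_force: [0.5, -0.2, -0.6]
opening: 0.601
```

play_rows:
  motion: [0.3, -0.1, 0, 0, 0, 0, 0.6, -0.2, 0, 0, 0, 0, 1, -0.2, 0, 0, 0, 0, 1, -0.2, 0, 0, 0, 0, 1, -0.2, 0, 0, 0, 0]

```text
time: 29.23
tcp_pos: [0.4711, 0.1753, 0.1744]
ee_rot: [3.134, 0.006, 1.557]
ft_force: [-0.6, 0.0, -0.3]
opening: 0.598
```

```bash
python3 - <<'E'
from h import *
B=(.6468,.1085);W=(.5907,-.1038);M=(.6188,.0024)
for n in("top","side"):
    d=vision.get_image(n);f=6 if n=="top" else 4;A=cv2.resize(d["color"],None,fx=f,fy=f,interpolation=cv2.INTER_CUBIC)
    draw(d,A,f,[(*B,.092,.026),(*W,.092,.026),(*B,.012,.04),(*W,.012,.04),(*B,.012,.028),(*W,.012,.028),(*M,.082,.02),(*M,.008,.02)],(255,255,0))
    c=(proj(d,np.array([*M,.03]))*f).astype(int)
    cv2.imwrite(f"pics/g_{n}.png",A[c[1]-220:c[1]+220,c[0]-380:c[0]+380])
E
```

```text
(no output)
```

View pics/g_top.png

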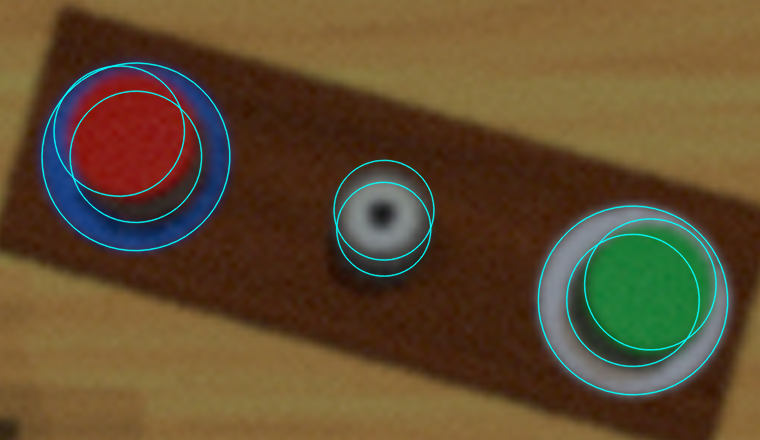

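View pics/g_side.png

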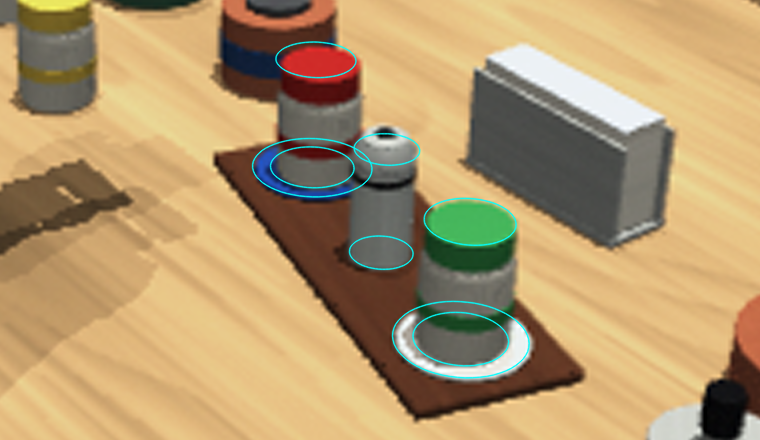

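```bash
python3 - <<'E'
from h import *
s=status.read_state();print(s["time"],abs(s["qd"]).max(),s["ft_force"])
print(r.hand_in())
E
```

```text
29.3333 0.01811474166904969 [-0.17573925 -0.50997693  0.17179126]
the job is handed in; nothing more can be done
None
```

I placed all five items and handed the job in at about 29 s of the 128 s allowed. Nothing tipped over, and the gripper was empty and clear of everything at the end.

Last camera checks (calibration is good to about 2 mm):
- **Green jar:** about 1–2 mm off its coaster's centre in the last overlay.
- **Salt shaker:** about 1–2 mm off the board's centre.
- **Red jar:** about 5–7 mm off the blue coaster's centre, towards the shaker. That is inside the 14 mm limit, so I left it.
- **Pot:** about 1–2 mm off the trivet's centre.
- **Lid:** about 2 mm from the pot's axis. It looks flush in the side view, and I let go at TCP z 0.0734 m against 0.0732 m expected for a seated lid. I did not measure its height separately.
- **Yellow jar:** within 1 mm of where it started.

Three readings disagreed:
- **Blob measurement for green:** it came out about 8 mm off in an earlier picture because the gripper was hiding part of the lid. The later clear view put it on centre.
- **Side camera:** it sat 1–3 mm off the top camera for some items. I went by the top camera.
- **Pot grip:** the gripper closed to 62.5 mm on the 64 mm pot. The pot still stood within a couple of millimetres of centre in the picture taken after I let go.

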